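# Measure the coating on a clamped test panel

## Task

Check the paint film on the green test panel: first swing the retaining bar down over the panel until it snaps home in its catch, then take the coating gauge out of its dock and hold its sprung probe inside the white ring on the panel, the gauge square to the sloping panel and pressed only lightly, so that the probe is about half-way in. Finish while still holding the gauge there for the reading, with nothing but your grip and the panel touching it; do not shift the panel, and leave the things around alone.

Things in the scene. Friction and masses are not known exactly. Their poses are not given: they have to be found in the camera images.
- stand: fixed sloping panel rest, aluminium bed 204 mm wide (y) and 140 mm up its slope on a dark steel base; origin centre of its underside on the worktop, x to the back, y to the left, z up. The bed rises towards the back (+x) at 20 degrees; the middle of its top face is 58 mm up. At its right (-y) end stands the catch, a steel fork 16 mm wide, 34 mm high off the bed, its middle 88 mm right of the bed's middle; the bed's lower edge has a ledge 10 mm high on which the panel rests
- bar (a joint): hinge of the retaining bar in rad: 0 = down in its catch, parallel to the bed (end stop), grows as the knob end swings up, to 1.7. The hinge is stiff: the bar stays where it is left (about 0.7 N at the knob moves it). Between 0.08 and 0.035 rad the bar must push aside a sprung ball in the catch (about 2 N more at the knob), which then snaps over it
- bar_knob (a point): centre of the black ball knob, 20 mm in diameter, at the free end of the 10 mm round steel bar, 218 mm from the hinge line
- bar_pivot (a point): point where the bar's centre line meets its hinge line, at the left (+y) end of the bed; fixed to the stand. The hinge line runs up the slope, that is along the stand's x tilted up by 20 degrees; the bar swings in the plane of the stand's y and the bed's normal. Axes as stand. Bar down: the knob lies 218 mm from here along the stand's -y, about 80 mm above the worktop, 28 mm beyond the bed's edge
- panel: loose green painted steel test panel, 120 mm wide, 90 mm up the slope, 4 mm thick, lying on the bed against the ledge; origin centre of its underside; axes level as the stand's at the start (x back, y left, z up), though the plate itself slopes by 20 degrees
- spot (a point): middle of the white ring (24 mm outside, 16 mm inside diameter) on the panel's painted face, on the surface; z = the panel's outward normal (20 degrees from vertical, leaning towards the front), x up the slope, y to the left. The bar when shut runs about 44 mm up the slope from the spot, its top 25 mm off the bed
- dock: fixed black dock block 56 x 56 x 65 mm on a grey foot 92 x 80 x 8 mm; origin centre of its underside; an upright bore in its middle, 21 mm wide, holds the gauge's nose upright
- gauge_center (a point): middle of the gauge's dark hand grip with orange bands, 30 mm (x) by 24 mm (y) by 80 mm (z), on the gauge's axis; z runs along the gauge away from the probe. In the dock the gauge stands upright, its nose 45 mm deep in the bore, this point 105 mm above the worktop; the grip's top is 40 mm above this point. Below the grip comes a steel nose 18 mm in diameter, 45 mm long, then the probe. Gauge 0.12 kg
- probe_tip (a point): lowest point of the brass probe, a rounded pin 8 mm in diameter that stands 12 mm out of the gauge's nose; 97 mm from gauge_center along the gauge's axis when not pressed
- probe (a joint): how far the sprung probe is pushed into the gauge, m: 0 = fully out, 0.010 = end of its travel. It starts to give at 1.2 N and takes 0.3 N more for each mm (4.2 N at the end)
- spool_copper: spool of copper wire, 80 x 71 x 50 mm, origin centre of its underside; leave alone
- tape_measure: yellow tape measure, 40 x 76 x 64 mm, origin centre of its underside; leave alone
- pink_tin: short pink tin, 66 mm in diameter, 64 mm high, origin centre of its underside; leave alone
- screw_jar: small clear jar of brass screws with white cap, 58 mm in diameter, 68 mm high, origin centre of its underside; leave alone
Not all that is in view belongs to the job. What is meant by the part that bears gauge_center is not blue, and is the smaller of those in its own colour.

How it is judged:
By the outcome, as a careful person would: the job done as asked, in the order asked, and still so for the second after the job is handed in, while the arm keeps its last pose, push and grip.
It also fails if it takes over 51 s, if anything falls off the work surface, if the arm or the gripper's body presses on something with over 40 N, if the wrist force passes 120 N, or if a joint passes its speed limit or range.

## Robot

A 6-joint arm with a two-finger parallel gripper is mounted at the origin on a cart in front of the work surface, level with it; the furniture and walls round the work are solid. World frame = base frame: x ahead of the robot, y to its left, z up, the work surface at z = 0. Lengths are in mm, angles in rad, forces in N, time in s.
With the tool pointing down it reaches from about 300 to 775 mm from the base axis. Payload 14.6 kg.
Tool frame: the origin (TCP) lies on the centre line of the jaws, within the pads' length; the fingertips stand 19 mm ahead of it and the grasp point (between the pads) is the TCP (bot.tip_reach is the distance from the TCP to the fingertips, in mm); y points along the fingers, x is the direction in which the jaws open and shut, and the axes are right-handed (so a half turn about y gives the same grasp; the last joint's range is limited). The gripper opens to 85 mm and grips with 20 to 120 N. Pads are 22 mm wide; open, the fingers measure 114 mm over their backs; the gripper's body (76 mm by 85 mm) begins 54 mm behind the grasp point. The pads swing forward as they close: fully open they stand 13 mm farther back than shut.
Start: joints at [-0.067, 0.3, 1.521, -0, 1.321, -0.067], TCP at [549.991, -0.002, 250.281] pointing down, gripper open.
Joint ranges: [-3.03, 3.03], [-0.79, 2.21], [0.23, 2.52], [-1.04, 4.18], [0, 3.07], [-2.55, 2.55]. Speed limits (rad/s): [2.22, 2.22, 2.57, 3.14, 3.14, 3.14].

## Interface

Orientations are given as a unit quaternion [w, x, y, z].
In Python, from rig import bot gives the robot as it stands. Calls block until the motion is done:
- bot.move_to(position, orientation): joint-space move of the TCP to a pose.
- bot.servo_line(position, attitude=None, speed=150, until_force=None): straight line of the TCP; attitude=None keeps the orientation; speed is the mean speed in mm/s. With until_force (N) it stops when the force on the tool has changed by that much, and returns True; else False.
- bot.move_joints(angles): joint-space move.
- bot.move_gripper(opening, grip_force=None): finger opening in mm; grip_force is the grip in N (None keeps the last); returns when the fingers have stopped.
- bot.dwell(seconds).
- bot.ik(position, orientation): joint angles nearest the present ones, or None.
- bot.read_state(): the state.
- bot.read_camera(name): name is "scene" or "side" or "wrist"; returns a dict with "image" (420x560x3 uint8, blue, green, red), "depth" (420x560 float32, mm along the optical axis (not along the pixel's ray), 0 where there is no reading), "fovy" (degrees; the focal length in pixels is half the picture's height over the tangent of half this angle, whatever the lens; pixels are square), "cx", "cy" (the principal point, pixels), "eye" and "attitude" of the camera in the world; the wrist camera has in their place "mount" (4x4, takes a point from camera to tool coordinates, whose origin is the TCP and whose axes are the tool frame's). Camera axes: x right, y down, z forward; pixel columns grow to the right and rows downward; lengths in mm; the calibration is good to about 2 mm. A picture is of the moment at which its call begins: read the wrist's pose just before it.
A pose or a line that the arm cannot do raises bot.MotionError and nothing moves.
- bot.finish_job(): hands the job in, once; it reports no verdict.
The state is a dict: "clock": time; "joint_positions": joint angles; "qvel": joint speeds; "effort": joint torques, N m; "ee_pos": TCP position; "tool_rot": TCP orientation; "ft_force": force on the tool from outside, world axes, zero at the start; "moment": the same for the moment, N m; "grip_width": finger opening in mm.
Only numpy, scipy, OpenCV 4.12 (cv2) and the standard library are available. Lean on these libraries where they do the work, as an engineer would, in place of code of your own. Each camera call takes 0.05 s, during which the arm holds its last target. There are 200 camera calls.

## Working session

There is one attempt and no reset: what is moved stays moved. The work goes in short steps, each a Python script; the robot and the scene stay as the last script left them, time stands still between calls to the robot, and variables do not carry over. Pictures are saved under pics/ and viewed, about 8 in all and at most 12, crops included, and the job is handed in when it is done.

```bash
ls; mkdir -p pics; cat > h.py <<'E'
import numpy as np, cv2, pickle
from scipy.spatial.transform import Rotation as R
from rig import bot
def q2R(q): q=np.array(q); return R.from_quat([q[1],q[2],q[3],q[0]]).as_matrix()
def R2q(M): q=R.from_matrix(M).as_quat(); return [q[3],q[0],q[1],q[2]]
def shot(name,fn=None):
    s=bot.read_state(); c=bot.read_camera(name)
    if 'mount' in c:
        T=np.eye(4);T[:3,:3]=q2R(s['tool_rot']);T[:3,3]=s['ee_pos']; c['T']=T@np.array(c['mount'])
    else:
        T=np.eye(4);A=np.array(c['attitude']);T[:3,:3]=A if A.shape==(3,3) else q2R(A);T[:3,3]=c['eye'];c['T']=T
    c['f']=c['image'].shape[0]/2/np.tan(np.radians(c['fovy'])/2)
    if fn: cv2.imwrite(f'pics/{fn}.png',c['image']); pickle.dump(c,open(f'pics/{fn}.pkl','wb'))
    return c
def load(fn): return pickle.load(open(f'pics/{fn}.pkl','rb'))
def ray(c,u,v):
    d=np.array([(u-c['cx'])/c['f'],(v-c['cy'])/c['f'],1.]); return c['T'][:3,3],c['T'][:3,:3]@d
def onz(c,u,v,z): o,d=ray(c,u,v); return o+d*(z-o[2])/d[2]
def cloud(c):
    v,u=np.mgrid[:420,:560]; z=c['depth']
    P=np.stack([(u-c['cx'])/c['f']*z,(v-c['cy'])/c['f']*z,z],-1)
    P=P@c['T'][:3,:3].T+c['T'][:3,3]; P[z<=0]=np.nan; return P
def proj(c,p):
    q=c['T'][:3,:3].T@(np.array(p)-c['T'][:3,3]); return c['cx']+c['f']*q[0]/q[2],c['cy']+c['f']*q[1]/q[2]
E
python3 - <<'E'
from h import *
a=shot('scene','scene0');b=shot('side','side0');w=shot('wrist','wrist0')
for c in (a,b,w): print(c['T'].round(3),c['f'],c['cx'],c['cy'],(c['depth']>0).mean())
print(bot.read_state())
E
```

```text
pics
[[ 3.63000e-01 -4.53000e-01  8.14000e-01 -5.01595e+02]
 [-9.32000e-01 -1.71000e-01  3.20000e-01 -5.02588e+02]
 [-6.00000e-03 -8.75000e-01 -4.84000e-01  7.17048e+02]
 [ 0.00000e+00  0.00000e+00  0.00000e+00  1.00000e+00]] 429.6033540944005 278.2941104316049 214.90117693774783 0.9522916666666666
[[-9.94000e-01 -5.90000e-02  9.10000e-02  4.28287e+02]
 [-1.08000e-01  6.52000e-01 -7.50000e-01  9.03345e+02]
 [-1.50000e-02 -7.56000e-01 -6.55000e-01  9.40900e+02]
 [ 0.00000e+00  0.00000e+00  0.00000e+00  1.00000e+00]] 479.5966191078056 287.08683092248634 204.91072784605822 0.9713095238095238
[[ 1.00000e+00 -1.00000e-03 -1.00000e-03  5.50024e+02]
 [-1.00000e-03 -9.47000e-01 -3.20000e-01  8.17190e+01]
 [-0.00000e+00  3.20000e-01 -9.47000e-01  3.73710e+02]
 [ 0.00000e+00  0.00000e+00  0.00000e+00  1.00000e+00]] 358.4882335011637 281.99442673488846 208.78903176786446 0.996062925170068
{'clock': 0.15, 'joint_positions': array([-6.66169357e-02,  3.00322169e-01,  1.52143391e+00,  6.94633685e-06,
        1.32071229e+00, -6.66079658e-02]), 'qvel': array([-0.00032333, -0.0007223 , -0.00297283, -0.00116342, -0.0007742 ,
       -0.00173389]), 'effort': array([ 1.15317634e-03, -5.43663168e+01, -3.61884356e+01, -9.07762978e-05,
        3.16729136e-03,  4.75633647e-05]), 'ee_pos': array([5.49837088e+02, 1.43819279e-04, 2.49865273e+02]), 'tool_rot': array([ 7.07129696e-01, -7.07083731e-01,  3.12545769e-04,  3.04985411e-04]), 'ft_force': array([-0.57358585, -0.0814769 , -0.36263941]), 'moment': array([ 0.04628276,  0.0074906 , -0.05529424]), 'grip_width': 85.75698804936161}
```

View pics/scene0.png

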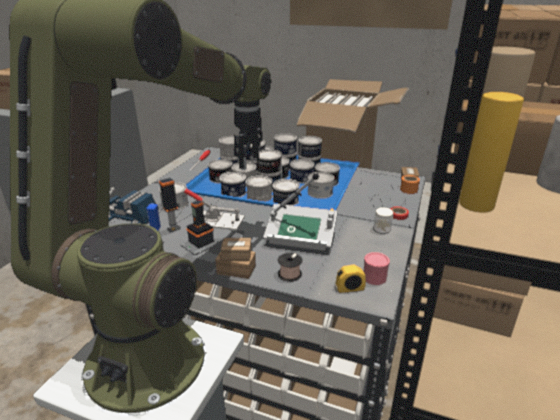

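View pics/side0.png

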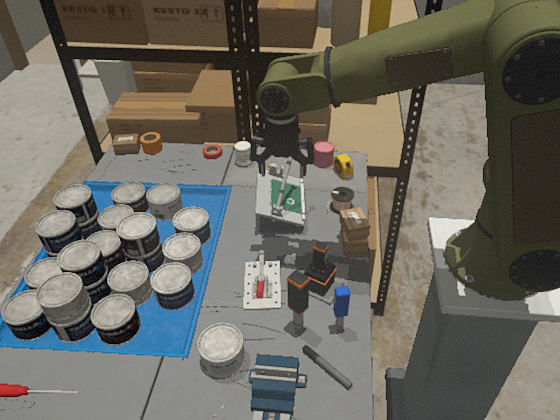

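Scene: the stand with its green panel is at about (300,228), with the rod raised above it. A small dark/orange gauge in a dock is at about (200,225), a larger one at (168,200) and a blue one at (153,215). Next I'll zoom in on both views.

```bash
python3 - <<'E'
from h import *
a=load('scene0')['image'];b=load('side0')['image']
z=lambda i,x,y,w,h,s:cv2.resize(i[y:y+h,x:x+w],None,fx=s,fy=s,interpolation=cv2.INTER_CUBIC)
t=np.hstack([z(a,255,165,90,100,4.44)[:300*4//3],z(a,140,170,90,90,4.44)])
A=z(a,255,165,100,75,4);B=z(a,140,175,100,75,4);C=z(b,235,150,100,75,4);D=z(b,265,230,100,75,4)
cv2.imwrite('pics/crop1.png',np.vstack([np.hstack([A,B]),np.hstack([C,D])]))
E
```

```text
(no output)
```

View pics/crop1.png

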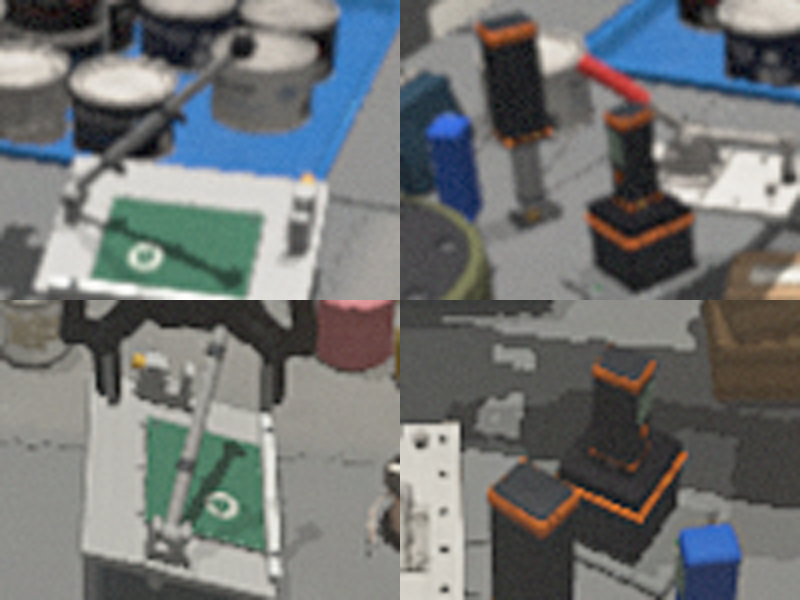

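View pics/wrist0.png

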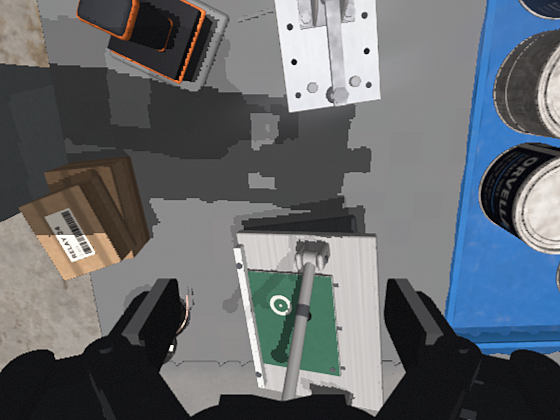

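The wrist view shows the ring at (280,305), the pivot at about (313,255), the bar rising towards (295,390), and the docked gauge partly in view at top left. I'll measure from these.

```bash
cat > meas.py <<'E'
from h import *
def green(c):
    h=cv2.cvtColor(c['image'],cv2.COLOR_BGR2HSV); return cv2.inRange(h,(65,90,40),(90,255,200))
def panel(c):
    m=green(c); n,l,s,_=cv2.connectedComponentsWithStats(m); k=1+s[1:,4].argmax(); m=np.uint8(l==k)*255
    P=cloud(c)[cv2.erode(m,np.ones((3,3)))>0]; P=P[~np.isnan(P[:,0])]
    o=np.median(P,0); 
    for _ in range(4):
        U,S,V=np.linalg.svd(P-o,full_matrices=False); n=V[2]*np.sign(V[2][2]); r=(P-o)@n; P=P[abs(r)<max(2*r.std(),1.5)]; o=P.mean(0)
    return m,o,n
def onplane(c,u,v,o,n): e,d=ray(c,u,v); return e+d*(((o-e)@n)/(d@n))
E
python3 - <<'E'
from meas import *
for nm in ('wrist0','side0','scene0'):
    c=load(nm); m,o,n=panel(c)
    print(nm,o.round(1),n.round(3),'slope',np.degrees(np.arccos(n[2])).round(2),'yaw',np.degrees(np.arctan2(-n[1],-n[0])).round(2))
    # ring: white px enclosed by green hull
    hull=np.zeros_like(m); cs,_=cv2.findContours(m,0,2); cv2.fillPoly(hull,[cv2.convexHull(max(cs,key=cv2.contourArea))],255)
    hs=cv2.cvtColor(c['image'],cv2.COLOR_BGR2HSV); w=cv2.inRange(hs,(0,0,170),(180,60,255))&cv2.erode(hull,np.ones((5,5)))
    k,l,s,ce=cv2.connectedComponentsWithStats(w)
    for i in range(1,k):
        if s[i,4]>15:
            cc,_=cv2.findContours(np.uint8(l==i),0,2); e=cv2.fitEllipse(max(cc,key=len)) if len(max(cc,key=len))>5 else None
            print('  ring?',s[i],ce[i].round(1), e and np.round(e[0],1), e and onplane(c,*e[0],o,n).round(1))
# gauge tops in side and scene: dump orange components
for nm in ('side0','scene0','wrist0'):
    c=load(nm); hs=cv2.cvtColor(c['image'],cv2.COLOR_BGR2HSV); P=cloud(c)
    k,l,s,ce=cv2.connectedComponentsWithStats(cv2.dilate(cv2.inRange(hs,(5,150,110),(18,255,255)),np.ones((2,2))))
    for i in range(1,k):
        if s[i,4]>15: print(nm,s[i],ce[i].round(), np.nanmedian(P[l==i],0).round(1))
E
```

```text
wrist0 [ 540.5 -146.4   49.3] [-0.34  -0.041  0.94 ] slope 20.02 yaw 6.86
  ring? [270 295  20  21 175] [278.8 303.8] [279.7 304.7] [ 547.2 -132.4   52.3]Traceback (most recent call last):
  File "<stdin>", line 3, in <module>
  File "meas.py", line 9, in panel
    U,S,V=np.linalg.svd(P-o,full_matrices=False); n=V[2]*np.sign(V[2][2]); r=(P-o)@n; P=P[abs(r)<max(2*r.std(),1.5)]; o=P.mean(0)
                                                    ~^^^
IndexError: index 2 is out of bounds for axis 0 with size 1
```

```bash
python3 - <<'E'
from meas import *
for nm in ('side0','scene0','wrist0'):
    c=load(nm); hs=cv2.cvtColor(c['image'],cv2.COLOR_BGR2HSV); P=cloud(c)
    k,l,s,ce=cv2.connectedComponentsWithStats(cv2.dilate(cv2.inRange(hs,(5,150,110),(18,255,255)),np.ones((2,2))))
    for i in range(1,k):
        if s[i,4]>15:
            p=np.nanmedian(P[l==i],0)
            if p[0]<900 and p[2]>0: print(nm,s[i],ce[i].round(), p.round(1))
s=bot.read_state(); q=s['tool_rot']
bot.move_to([540,-90,370],q); shot('wrist','wstand')
bot.move_to([430,110,330],q); shot('wrist','wdock')
print(bot.read_state()['clock'])
a=load('wstand')['image'];b=load('wdock')['image']
cv2.imwrite('pics/two.png',np.hstack([a[:,80:480],b[:,80:480]]))
E
```

```text
side0 [313 246  17   8  64] [321. 249.] [443.9 134.9 140.8]
side0 [287 268  51  22 244] [312. 281.] [464.7 161.6  57.3]
scene0 [160 181  14   6  54] [166. 184.] [476.  244.9 172.5]
scene0 [192 203  11   5  36] [197. 205.] [438.1 118.  140. ]
scene0 [187 229  27   9  98] [200. 233.] [426.3 109.   53.3]
wrist0 [ 77   0  61  41 432] [117.  23.] [458.5 118.  142.3]
wrist0 [111   0  96  85 672] [177.  48.] [471.3 108.1  53.4]
wrist0 [169  19   4   7  16] [171.  22.] [465.2 129.2  71.1]
wrist0 [159  48   6   4  17] [162.  50.] [456.4 109.3  66.7]
1.825
```

View pics/two.png

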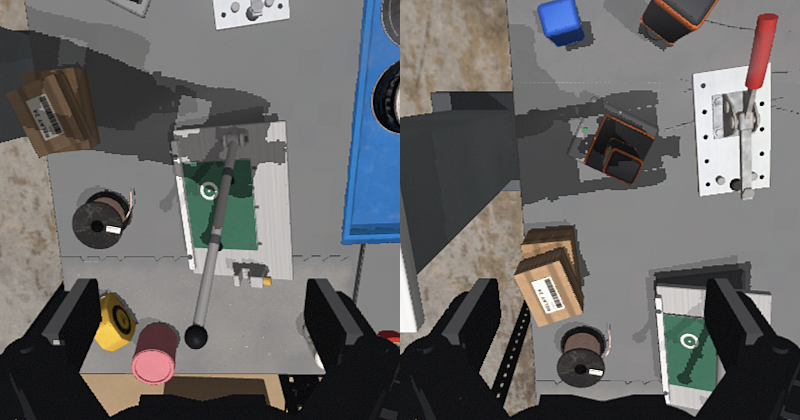

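Left, wstand: knob (275,337), pivot (315,138), ring (288,191). Right, wdock: gauge top near (302,165), rotated about 25 to 30 degrees. Next, numbers from depth.

```bash
python3 - <<'E'
from meas import *
c=load('wstand'); m,o,n=panel(c); P=cloud(c)
yaw=np.arctan2(-n[1],-n[0]); print('panel',o.round(1),n.round(3),np.degrees(np.arccos(n[2])).round(2),np.degrees(yaw).round(2))
hs=cv2.cvtColor(c['image'],cv2.COLOR_BGR2HSV)
w=np.zeros_like(m); w[176:206,272:304]=cv2.inRange(hs,(0,0,150),(180,70,255))[176:206,272:304]
k,l,s,ce=cv2.connectedComponentsWithStats(w); 
for i in range(1,k):
    if s[i,4]>20:
        cc,_=cv2.findContours(np.uint8(l==i),0,2); e=cv2.fitEllipse(max(cc,key=len)); print('ring',s[i],e,onplane(c,*e[0],o,n).round(1))
# edges directions: ledge line (white strip) and panel's top edge in plane coords; yaw from panel mask's left/right edges
cs,_=cv2.findContours(m,0,2); cn=max(cs,key=cv2.contourArea)[:,0,:]
q=np.array([onplane(c,u,v,o,n) for u,v in cn]); ys=np.array([-np.sin(yaw),np.cos(yaw),0]); xs=np.cross(ys,n)
ab=np.stack([(q-o)@xs,(q-o)@ys],1).astype(np.float32)
print('panel rect',cv2.minAreaRect(ab), ab.min(0),ab.max(0))
r=cv2.minAreaRect(ab); 
# knob
k=(hs[...,2]<60)&(P[...,2]>120); k[:, :200]=0;k[:,340:]=0
kk,l,s,ce=cv2.connectedComponentsWithStats(np.uint8(k))
for i in range(1,kk):
    if s[i,4]>40: print('knob?',s[i],ce[i].round(1),np.nanmedian(P[l==i],0).round(1))
# bar pts: above panel plane >14
H=(P-o)@n; b=(H>12)&(hs[...,1]<60); b[:120]=0;b[345:]=0;b[:,:250]=0;b[:,:]&=(np.arange(560)<345)[None]
kk,l,s,ce=cv2.connectedComponentsWithStats(np.uint8(b))
for i in range(1,kk):
    if s[i,4]>60: 
        p=P[l==i]; print('bar?',s[i],ce[i].round(1)); 
        h=(p-o)@n
        for lo,hi in ((12,30),(30,60),(60,90),(90,120),(120,160)):
            g=(h>lo)&(h<hi)
            if g.sum()>5: print('   h',lo,hi,g.sum(),np.median(p[g],0).round(1),'stand xs,ys,n',np.array([np.median((p[g]-o)@xs),np.median((p[g]-o)@ys),np.median(h[g])]).round(1))
c=load('wdock');P=cloud(c); g=(abs(P[...,2]-145)<9)&(abs(P[...,0]-445)<40)&(abs(P[...,1]-125)<40)
print('gauge top',g.sum(),np.nanmedian(P[g],0)); v,u=np.where(g)
cs,_=cv2.findContours(np.uint8(g),0,2); cn=max(cs,key=cv2.contourArea)[:,0,:]
xy=np.array([onz(c,a,b,np.nanmedian(P[g][:,2]))[:2] for a,b in cn]).astype(np.float32); print(cv2.minAreaRect(xy),cv2.boxPoints(cv2.minAreaRect(xy)))
g2=(abs(P[...,2]-65)<6)&(abs(P[...,0]-445)<70)&(abs(P[...,1]-125)<70)
cs,_=cv2.findContours(np.uint8(g2),0,2); cn=max(cs,key=cv2.contourArea)[:,0,:]
xy=np.array([onz(c,a,b,65)[:2] for a,b in cn]).astype(np.float32); print('dock',cv2.minAreaRect(xy))
cv2.imwrite('pics/dockcrop.png',cv2.resize(c['image'][90:210,230:370],None,fx=4,fy=4,interpolation=cv2.INTER_CUBIC))
E
```

```text
panel [ 586.5 -158.4   65.4] [-0.342 -0.04   0.939] 20.12 6.62
ring [280 185  15  15  80] ((286.8951110839844, 191.5536346435547), (11.676668167114258, 16.255388259887695), 136.2222137451172) [ 545.8 -134.2   51.6]
panel rect ((-5.248180389404297, 8.33676528930664), (47.078857421875, 116.81391906738281), 0.04540592059493065) [-28.746943 -50.084984] [18.333609 66.749306]
knob? [301 169  11  11  48] [306.5 172.9] [565.9 -93.4 122.5]
knob? [265 324  23  25 436] [275.5 336.4] [ 533.9 -201.2  248.5]
knob? [ 200  394  140   26 3100] [274.5 407.9] [538.1 -80.  428.3]
bar? [ 264  131   63  214 2602] [294.1 238.9]
   h 12 30 352 [574.5 -63.   89.1] stand xs,ys,n [ 7.9 96.  23.2]
   h 30 60 281 [569.3 -84.9 111.7] stand xs,ys,n [ 7.9 75.2 47. ]
   h 60 90 300 [ 561.7 -108.8  139.2] stand xs,ys,n [ 7.6 52.2 75.8]
   h 90 120 367 [ 554.8 -134.7  168. ] stand xs,ys,n [  8.3  27.1 106.8]
   h 120 160 589 [ 545.8 -163.5  200.3] stand xs,ys,n [  8.   -0.4 140.9]
bar? [312 268  10  18 131] [316.9 277. ]
   h 12 30 120 [ 584.1 -236.3   89. ] stand xs,ys,n [ -2.7 -77.   26.1]
   h 30 60 11 [ 579.8 -236.9   91.9] stand xs,ys,n [ -5.9 -77.6  30.3]
bar? [327 270  18  18 243] [335.9 278.4]
   h 12 30 206 [ 607.6 -231.4   98.2] stand xs,ys,n [ 22.2 -75.2  27.6]
   h 30 60 37 [ 604.7 -236.7  101.1] stand xs,ys,n [ 21.  -79.8  30.3]
gauge top 963 [448.01819617 126.38851452 144.77459934]
((447.9607238769531, 126.20314025878906), (24.79213523864746, 30.537565231323242), 65.5252685546875) [[428.92834 121.24666]
 [456.72192 108.5952 ]
 [466.9931  131.15962]
 [439.19952 143.81108]]
dock ((448.157958984375, 125.36661529541016), (56.43706130981445, 56.26506805419922), 64.80227661132812)
```

View pics/dockcrop.png

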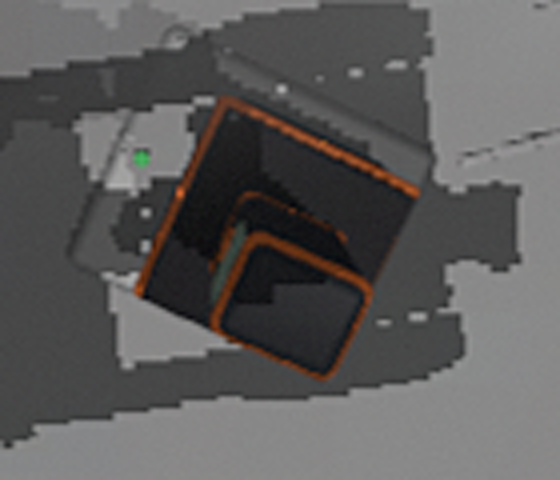

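The gauge is at (448,126) with its 24 mm side along 65.5°, and the stand yaw is about 6.7°. Next I'll check the bar geometry and the arm's reach for the arc, then swing the bar.

```bash
cat > geo.py <<'E'
from meas import *
yaw=np.radians(6.8); s20,c20=np.sin(np.radians(20)),np.cos(np.radians(20))
ys=np.array([-np.sin(yaw),np.cos(yaw),0]); xh=np.array([np.cos(yaw),np.sin(yaw),0])
n=-s20*xh+c20*np.array([0,0,1]); xs=np.cross(ys,n)
o=np.array([586.5,-158.4,65.4])
piv=o+8*xs+96.5*ys+16*n
def K(t,r=218): return piv+r*(-np.cos(t)*ys+np.sin(t)*n)
E
python3 - <<'E'
from geo import *
c=load('wstand'); e,d=ray(c,275.5,336.4); d/=np.linalg.norm(d)
P=np.array([533.9,-201.2,248.5])+7*d; r=P-piv
print('knob',P.round(1),'rel xs,ys,n',(r@xs).round(1),(r@ys).round(1),(r@n).round(1),np.linalg.norm(r).round(1),'theta',np.arctan2(r@n,-r@ys).round(3))
print('K0',K(0).round(1),'piv',piv.round(1))
for t in (.9,.6,.3,0): print(t,proj(c,K(t)), bot.ik(list(K(t)+29*n),R2q(np.stack([xs,-n,ys],1))))
P=cloud(c)
for nm,(u,v) in dict(tin=(235,340),tape=(195,322)).items(): print(nm,np.nanmedian(P[v-4:v+4,u-4:u+4].reshape(-1,3),0))
c=load('wrist0'); print('ring w0',onplane(c,279.7,304.7,o,n).round(1))
E
```

```text
knob [ 533.8 -205.5  243. ] rel xs,ys,n -1.7 -137.1 170.7 218.9 theta 0.894
K0 [ 602.9 -278.8   83.2] piv [577.1 -62.3  83.2]
0.9 (np.float64(276.67054108524565), np.float64(335.1386593290762)) [-0.51901834  0.17595395  1.65771079  0.23891304  1.03614331 -0.73170685]
0.6 (np.float64(299.29947344710786), np.float64(341.07663581571586)) [-0.56758802  0.30156427  1.60969601  0.26537684  0.97255449 -0.80787207]
0.3 (np.float64(316.9670581595261), np.float64(327.63760506157405)) [-0.5838196   0.43105327  1.56904344  0.28808103  0.89119286 -0.8561289 ]
0 (np.float64(330.02636071562017), np.float64(303.12811221834465)) [-0.5722936   0.55504079  1.53919982  0.30928687  0.79819773 -0.88007158]
tin [ 467.01581508 -370.48397025   41.11185671]
tape [ 411.68302818 -330.8675271    51.44787398]
ring w0 [ 547.2 -132.4   52.3]
```

```bash
python3 - <<'E'
from geo import *
Q=R2q(np.stack([xs,-n,ys],1))
bot.move_gripper(0,20); print(bot.tip_reach,bot.read_state()['grip_width'])
L=bot.tip_reach+10
bot.move_to(list(K(.894)+(L+45)*n),Q)
f0=bot.read_state()['ft_force']
print('touch',bot.servo_line(list(K(.894)+(L+3)*n),speed=120))
for t in np.arange(.8,.1,-.1):
    bot.servo_line(list(K(t)+L*n),speed=110)
    s=bot.read_state(); print(round(t,2),(s['ft_force']-f0).round(1))
print(bot.servo_line(list(K(.03)+L*n),speed=60)); print((bot.read_state()['ft_force']-f0).round(1))
print(bot.servo_line(list(K(-.03)+L*n),speed=30,until_force=14))
s=bot.read_state(); print((s['ft_force']-f0).round(1),((s['ee_pos']-piv)@np.stack([xs,ys,n],1)).round(1),s['clock'])
bot.servo_line(list(s['ee_pos']+60*n),speed=200)
bot.move_to([530,-110,300],R2q(np.array([[1,0,0],[0,0,1],[0,-1,0.]])))
shot('wrist','wbar');shot('side','sbar'); print(bot.read_state()['clock'])
a=load('wbar')['image'];b=load('sbar')['image']
cv2.imwrite('pics/two2.png',np.hstack([a[:,120:520],cv2.resize(b[140:245,220:320],(400,420),interpolation=cv2.INTER_CUBIC)]))
E
```

```text
19.0 0.040706387850279246
touch False
0.8 [-1.9  0.9  0.8]
0.7 [-1.2  0.6  1. ]
0.6 [-0.9  1.1  0.5]
0.5 [-1.   0.   1.2]
0.4 [-0.5  0.2  1.1]
0.3 [-0.1  0.1  1.2]
0.2 [-0.   0.5  1.7]
False
[-1.1  0.6  0.8]
True
[-11.5   2.9  16.2] [   0.8 -218.3   26.6] 7.9417
9.3917
```

View pics/two2.png

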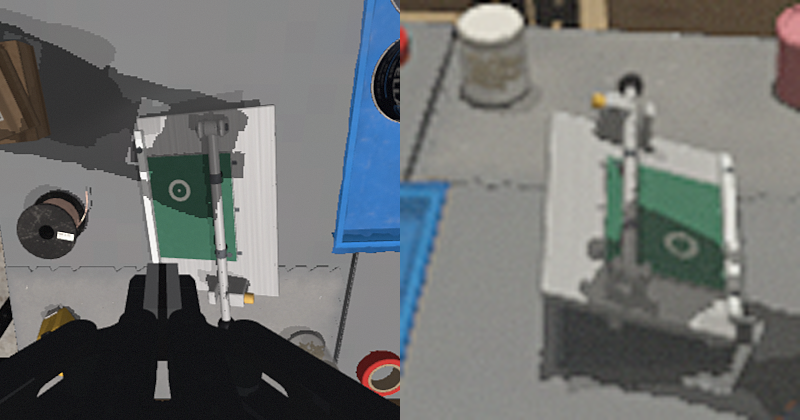

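The bar lies in the catch and the hard stop was felt. Next I'll measure the bar's parallelism and the spot from this view, then take the gauge.

```bash
python3 - <<'E'
from geo import *
c=load('wbar'); P=cloud(c); m,o2,n2=panel(c)
print('panel',o2.round(1),n2.round(3),n.round(3),'offset vs old plane',((o2-o)@n).round(2))
h=(P-o2)@n2; X=(P-piv)@xs; Y=(P-piv)@ys; B=(abs(X)<8)&(h>8)&(h<40)
for y in (-40,-70,-100,-130,-160,-180): 
    g=B&(abs(Y-y)<6); print(y,g.sum(),np.nanpercentile(h[g],90).round(1) if g.sum() else None, np.nanmedian(X[g]).round(1))
hs=cv2.cvtColor(c['image'],cv2.COLOR_BGR2HSV); gr=green(c)[170:210,278:322]
roi=(gr==0).astype(np.uint8); k,l,s,ce=cv2.connectedComponentsWithStats(roi)
for i in range(1,k): 
    if s[i,4]>20:
        cc,_=cv2.findContours(np.uint8(l==i),0,2); e=cv2.fitEllipse(max(cc,key=len)); u,v=e[0][0]+278,e[0][1]+170
        print(s[i],np.round(e[0],1)+[278,170],np.round(e[1],1),onplane(c,u,v,o2,n2).round(1),ce[i]+[278,170])
for q in (0,np.pi/2,-np.pi/2):
    z=R.from_rotvec(n*q).as_matrix(); M=z@np.stack([xs,-n,ys],1)
    print(q,bot.ik(list(np.array([547,-132.5,52.2])+92*n),R2q(M)))
for a in (65.5,-114.5,-24.5):
    M=R.from_euler('z',a,degrees=True).as_matrix()@np.array([[1,0,0],[0,0,1],[0,-1,0.]]); print(a,bot.ik([448,126,108],R2q(M)))
E
```

```text
panel [ 552.  -155.6   53. ] [-0.34  -0.041  0.94 ] [-0.34 -0.04  0.94] offset vs old plane -0.07
-40 134 21.3 -1.0
-70 118 21.2 -1.0
-100 109 21.1 -1.1
-130 110 21.7 -0.9
-160 93 21.2 -1.2
-180 104 29.4 0.3
[ 10   9  23  23 281] [299.1 190.1] [21.1 23.1] [ 548.2 -132.3   52.6] [299.08540925 189.98932384]
0 [-0.39894219  0.26157856  1.89116191  0.2657971   0.70007651 -0.6965836 ]
1.5707963267948966 [-0.39894219  0.26157856  1.89116191  0.2657971   0.70007651 -2.26737993]
-1.5707963267948966 [-0.39894219  0.26157856  1.89116191  0.2657971   0.70007651  0.87421273]
65.5 [ 1.95441010e-01  2.95273628e-01  1.89534895e+00 -4.44089210e-16
  9.50970076e-01 -9.47749650e-01]
-114.5 [ 1.95441010e-01  2.95273628e-01  1.89534895e+00 -4.44089210e-16
  9.50970076e-01  2.19384300e+00]
-24.5 [ 1.95441010e-01  2.95273628e-01  1.89534895e+00 -4.44089210e-16
  9.50970076e-01  6.23046677e-01]
```

The bar is shut: its height above the panel is constant at 21.2 mm. Now the gauge.

```bash
python3 - <<'E'
from geo import *
bot.move_gripper(60)
M=R.from_euler('z',65.5,degrees=True).as_matrix()@np.array([[1,0,0],[0,0,1],[0,-1,0.]]); Q=R2q(M)
bot.move_to([448,126,215],Q)
bot.servo_line([448,126,108],speed=150)
s=bot.read_state(); print(s['ee_pos'].round(1)); f0=s['ft_force']
bot.move_gripper(15,40); bot.dwell(.2)
s=bot.read_state(); print(s['grip_width'],s['ee_pos'].round(1),(s['ft_force']-f0).round(2))
bot.servo_line([448,126,195],speed=120); bot.dwell(.2)
s=bot.read_state(); print(s['grip_width'],s['ee_pos'].round(1),(s['ft_force']-f0).round(2))
# pre-approach above spot
spot=np.array([547.7,-132.35,52.4]); Qf=R2q(np.stack([xs,-n,ys],1))
bot.move_to([500,0,250],Qf)
bot.move_to(list(spot+(97+3+15)*n),Qf); bot.dwell(.4)
s=bot.read_state(); print(s['ee_pos'].round(1),(spot+115*n).round(1),s['clock'],s['ft_force'])
shot('wrist','wpre');shot('side','spre');shot('scene','cpre')
a=load('wpre')['image'];b=load('spre')['image'];c=load('cpre')['image']
z=lambda i,x,y:cv2.resize(i[y:y+70,x:x+133],(400,210),interpolation=cv2.INTER_CUBIC)
cv2.imwrite('pics/two3.png',np.hstack([a[:,80:480],np.vstack([z(b,230,135),z(c,230,185)])]))
E
```

```text
[448.6 125.9 108.8]
23.449198460277167 [448.3 126.  108.6] [-2.78 -0.54  5.59]
23.69215204459032 [447.8 126.  194.4] [-0.53 -0.19 -2.33]
[ 508.8 -136.6  160.8] [ 508.6 -137.   160.5] 15.3583 [ 0.58860895  0.49270925 -1.50789908]
```

View pics/two3.png

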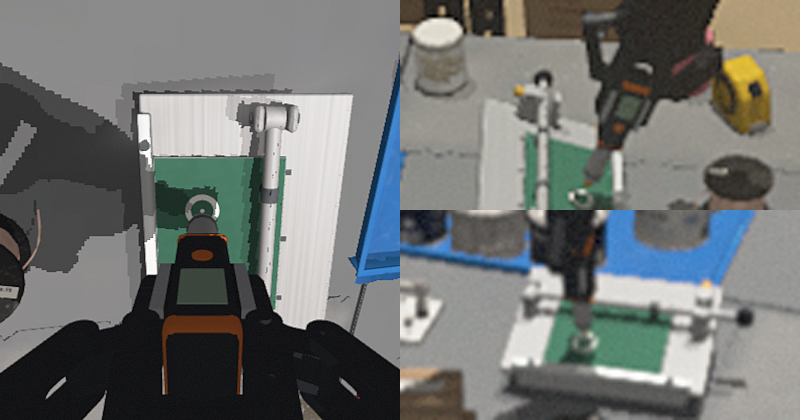

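The wrist view shows the nose at (282,225), just in front of the ring. I'll check the gauge's tilt in the hand from depth.

```bash
python3 - <<'E'
from geo import *
c=load('wpre'); P=cloud(c); s=bot.read_state(); Rt=q2R(s['tool_rot']); T=(P-s['ee_pos'])@Rt
print('axis err deg',np.degrees(np.arccos(np.clip(-Rt[:,1]@n,-1,1))).round(2))
x,y,z=T[...,0],T[...,1],T[...,2]
g=(abs(x)<20)&(abs(z)<22)&(y>-45)&(y<100)
for y0 in range(-36,102,8):
    k=g&(abs(y-y0)<4)
    if k.sum()>5: print(y0,k.sum(),'x',np.nanpercentile(x[k],[3,50,97]).round(1),'z',np.nanpercentile(z[k],[10,50,90]).round(1))
f=g&(abs(x)<8)&(z>8)&(y>-25)&(y<40); p=T[f]; A=np.c_[p[:,0],p[:,1],np.ones(len(p))]; print('face z = a x + b y + c',np.linalg.lstsq(A,p[:,2],rcond=None)[0].round(4),len(p))
tp=T[(abs(x)<10)&(abs(z)<10)&(y<-25)&(y>-50)]; print('top y',np.nanmedian(tp[:,1]) if len(tp) else None,len(tp))
E
```

```text
axis err deg 0.01
-36 6719 x [-16.6   0.   16.6] z [-6.3  6.9 13.5]
-28 1980 x [-19.1   0.   19. ] z [ 5.5 13.5 14.7]
-20 1553 x [-17.3  -0.   17.4] z [ 9.1 13.8 15.1]
-12 1208 x [-17.6   0.3  17.7] z [10.4 13.8 15.1]
-4 1043 x [-17.9  -0.   17.9] z [10.4 13.7 15.2]
4 805 x [-18.    0.4  18. ] z [10.4 13.4 14.8]
12 744 x [-17.5  -0.1  17.5] z [10.4 14.  15.1]
20 370 x [-10.9  -0.1  11. ] z [13.2 14.2 14.9]
28 343 x [-10.9  -0.1  10.8] z [13.3 14.2 14.6]
36 303 x [-11.2   0.4  11.5] z [13.2 14.2 14.7]
52 10 x [-2.4  0.1  2.8] z [7.8 8.3 8.7]
60 112 x [-5.8 -0.2  5.8] z [6.3 7.5 8.3]
68 135 x [-7.6 -0.2  7.3] z [4.6 7.3 8.2]
76 181 x [-8.7 -0.2  8.9] z [2.4 7.1 8.2]
84 71 x [-8.7 -0.2  8.3] z [4.3 7.4 8.5]
face z = a x + b y + c [ 2.00000e-04 -7.80000e-03  1.46708e+01] 3143
top y -36.76693415362462 3354
```

```bash
python3 - <<'E'
from geo import *
c=load('wpre'); m,o2,n2=panel(c); hs=cv2.cvtColor(c['image'],cv2.COLOR_BGR2HSV)
w=np.zeros_like(m); w[188:215,262:304]=cv2.inRange(hs,(0,0,110),(180,70,255))[188:215,262:304]
v,u=np.where(w); q=np.array([onplane(c,a,b,o2,n2) for a,b in zip(u,v)])
spot=np.array([547.7,-132.35,52.4]); ab=np.c_[(q-spot)@xs,(q-spot)@ys]
from scipy.optimize import least_squares
r=least_squares(lambda p:np.hypot(ab[:,0]-p[0],ab[:,1]-p[1])-10,[0,0],loss='soft_l1'); print('ring centre rel spot (xs,ys)',r.x.round(2),len(ab),np.abs(r.fun).mean().round(2),'plane off',((o2-spot)@n).round(2))
tgt=spot+r.x[0]/2*xs+(r.x[1]/2+.5)*ys
bot.servo_line(list(tgt+106*n),speed=40); bot.dwell(.5)
F=np.mean([ (bot.dwell(.02),bot.read_state()['ft_force'])[1] for _ in range(15)],0)
S=np.std([ (bot.dwell(.02),bot.read_state()['ft_force'])[1] for _ in range(15)],0); print('F0',F.round(2),S.round(2))
s0=bot.read_state()['ee_pos']
for h in np.arange(104,93.5,-1):
    bot.servo_line(list(tgt+h*n),speed=10); bot.dwell(.15)
    f=np.mean([ (bot.dwell(.02),bot.read_state()['ft_force'])[1] for _ in range(8)],0)-F
    s=bot.read_state(); hh=(s['ee_pos']-tgt)@n; print(h,hh.round(2),'Fn',(f@n).round(2),'lat',(f@xs).round(2),(f@ys).round(2),s['clock'])
    if f@n>1.9: break
np.save('tgt.npy',tgt); np.save('F.npy',F)
E
```

```text
ring centre rel spot (xs,ys) [0.74 0.19] 258 1.41 plane off -0.06
F0 [ 0.25 -0.18 -1.56] [0.53 0.45 0.43]
104.0 104.02 Fn 0.2 lat -0.14 0.03 17.5167
103.0 102.99 Fn -0.01 lat -0.15 0.39 18.05
102.0 102.02 Fn 0.44 lat -0.02 0.29 18.5833
101.0 101.01 Fn 0.48 lat -0.29 0.12 19.1167
100.0 100.0 Fn 0.26 lat -0.41 0.07 19.65
99.0 99.02 Fn 1.9 lat -0.35 0.23 20.1833
```

Contact came between h=100 and 99, against a predicted 100.2. Going to 95 should put the probe about 5 mm in, at roughly 2.7 N.

```bash
python3 - <<'E'
from geo import *
tgt=np.load('tgt.npy');F=np.load('F.npy')
def f(k):
    a=np.array([(bot.dwell(.02),bot.read_state()['ft_force'])[1] for _ in range(k)])-F; return a.mean(0)
H=[]
for h in (98,97,96,95):
    bot.servo_line(list(tgt+h*n),speed=10); bot.dwell(.2); g=f(30); s=bot.read_state()
    H.append(((s['ee_pos']-tgt)@n,g@n)); print(h,np.round(H[-1],2),'lat',(g@xs).round(2),(g@ys).round(2))
c=shot('wrist','wend');shot('side','send');shot('scene','cend'); s=bot.read_state(); print(s['clock'],s['grip_width'])
Rt=q2R(s['tool_rot']); P=cloud(c); T=(P-s['ee_pos'])@Rt; x,y,z=T[...,0],T[...,1],T[...,2]
tp=(abs(x)<10)&(abs(z)<10)&(y<-25)&(y>-50); print('top y',np.nanmedian(y[tp]).round(2),'axis err',np.degrees(np.arccos(-Rt[:,1]@n)).round(2))
fz=(abs(x)<8)&(z>8)&(y>-25)&(y<40); p=T[fz]; print(np.linalg.lstsq(np.c_[p[:,:2],np.ones(len(p))],p[:,2],rcond=None)[0].round(4))
m,o2,n2=panel(c); print('panel plane',n2.round(3),((o2-tgt)@n).round(2))
a=c['image'];b=load('send')['image'];d=load('cend')['image']
zz=lambda i,x,y:cv2.resize(i[y:y+70,x:x+133],(400,210),interpolation=cv2.INTER_CUBIC)
cv2.imwrite('pics/end.png',np.hstack([cv2.resize(a[110:320,180:380],(400,420),interpolation=cv2.INTER_CUBIC),np.vstack([zz(b,220,155),zz(d,230,185)])]))
E
```

```text
98 [98.03  2.09] lat -0.09 -0.01
97 [97.01  2.31] lat -0.03 0.23
96 [96.01  2.58] lat 0.08 0.13
95 [94.99  2.96] lat 0.16 0.14
24.1333 23.696178589481082
top y -36.59 axis err 0.0
[ 1.00000e-04 -6.90000e-03  1.43492e+01]
panel plane [-0.34  -0.042  0.939] -0.04
```

View pics/end.png

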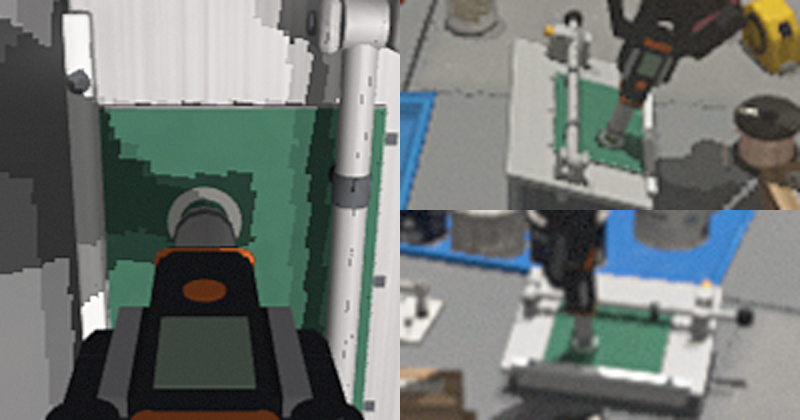

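Force and geometry agree: after taking off the +0.27 N pre-contact bias, the probe is about 4.9 mm in. One last numeric check of the ring against the probe axis, then I'll hand in.

```bash
python3 - <<'E'
from geo import *
tgt=np.load('tgt.npy'); c=load('wend'); s=bot.read_state(); Rt=q2R(s['tool_rot'])
tip=s['ee_pos']+Rt@np.array([0,95,-.5])
o=tgt; e=[((onplane(c,u,v,o,n)-tip)@np.c_[xs,ys]).round(1) for u,v in ((283,203.5),(263.5,217),(301.5,217))]
print('ring top/left/right edges rel. tip (expect ys 12, xs -12, xs 12):',e,s['clock'])
ok=abs(e[0][1]-12)<2.5 and abs(e[1][0]+e[2][0])/2<2.5
if ok: print(bot.finish_job())
E
```

```text
ring top/left/right edges rel. tip (expect ys 12, xs -12, xs 12): [array([ 0.8, 11.6]), array([-11.9,   2.4]), array([12.8,  2.4])] 24.1333
the job is handed in; nothing more can be done
None
```

I swung the bar shut into its catch, took the smaller dark and orange gauge from its dock, and handed in at 24.1 s while holding its probe in the white ring. The hand-in gives no verdict, so these are my own last checks:

- **Bar:** I felt the hard stop at about 20 N. Afterwards the bar's top measured a constant 21.2 mm above the panel along its length, so it is parallel to the bed.
- **Position:** the ring's edges, measured from the probe axis, put the probe about 0.5 mm off the ring's centre.
- **Squareness:** the tool axis is within 0.01° of the panel normal I measured, and the gauge sits about 0.4° off in the grip.
- **Probe depth:** it is about 4.9 mm in. Geometry gives 4.8 to 5.2 mm. The raw push of 2.96 N read alone would suggest 5.9 mm. The readings just before contact were already about 0.27 N high, and taking that off brings the force readings into line with the geometry.
- **Panel and surroundings:** the panel's plane is unchanged to 0.1 mm. Only the grip and the panel appear to touch the gauge in the last pictures, and nothing else looked disturbed.

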